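# Take the pile of wiring parts apart and load the punch

### The arm

A 6-joint arm with a two-finger parallel gripper is mounted at the origin on the work surface. World frame = base frame: x ahead of the robot, y to its left, z up, the work surface at z = 0. Lengths are in m, angles in rad, forces in N, time in s.
With the tool pointing down it reaches from about 0.35 to 0.725 m from the base axis. Payload 4.3 kg.
Tool frame: the origin (TCP) lies on the mounting face of the last link; the fingertips stand 173 mm ahead of it and the grasp point (between the pads) lies 155 mm ahead of it (pinch_z is the z of the grasp point in the tool frame, in m); z points along the fingers, y is the line along which they close (so a half turn about z gives the same grasp; the last joint's range is limited). The gripper opens to 85 mm and grips with 20 to 120 N. Pads are 22 mm wide; open, the fingers measure 114 mm over their backs; the gripper's body (76 mm by 85 mm) begins 54 mm behind the grasp point. The pads swing forward as they close: fully open they stand 13 mm farther back than shut.
Start: joints at [1.044, 0.377, 0.081, 1.274, 0, 1.46], TCP at [0.233, 0.526, 0.405] pointing down, gripper open.
Joint ranges: [-2.72, 2.72], [-0.84, 1.66], [-1.02, 1.22], [-1.77, 2.12], [-1.37, 1.28], [-3.14, 3.14]. Speed limits (rad/s): [2.57, 2.57, 3.14, 3.14, 3.14, 3.14].

### API

Orientations are given as a unit quaternion [w, x, y, z].
In Python, from cell import * gives the robot as it stands.
- The arm moves only by the tool jog_arm, never from a script. Its argument "moves" is a list of rows, each an object with "gripper": the opening, from 0 (shut) to 1 (fully open); "offset": the shift along the tool's x, y, z each as a share of 0.25 m, from -1 to 1, a list of three; "dr": the turn, a rotation vector about the tool's x, y, z each as a share of 2 pi rad, from -1 to 1, a list of three. A call has 1 to 20 rows; each row shifts and turns the commanded pose from where the row before left it, along the tool's axes as they then stand; what a row does not reach is not made up. A row lasts 1/12 s, in which the tool goes at most 41.7 mm and 7.16 degrees, less where a joint would pass 70% of its speed; a pose out of reach is approached as far as the arm can. A call with a number of a shift or a turn outside -1 to 1 is refused whole. A call with a gripper value outside its range is refused whole. The fingers move at their own pace and stop on an object; the grip force is fixed at half the most. Time passes only in rows, so rows that do not move let the fingers close. It gives the time, the measured TCP pose, the force, the opening and the grip force at its end, in the units of the state.
- state(): the state, without advancing time (a new reading comes with each control period).
- grab_frame(name): name is "scene" or "top"; returns the picture (420x560x3 uint8, blue, green, red); there is no depth.
- get_calibration(name): a dict with "fx", "fy", "cx", "cy" (pixels), "world_to_cam" (4x4, takes a point from world to camera coordinates). Camera axes: x right, y up, looking along -z (the intrinsics and any distortion apply to the point x, -y, -z); pixel columns grow to the right and rows downward; lengths in m; the calibration is good to about 2 mm. A picture is of the moment at which its call begins. get_calibration takes no time and is no camera call.
- hand_in(): hands the job in; it is judged then, once.
Trained networks look in the newest picture that a camera, given by its name, has taken for a name from the list of things; names that differ only in an ending like _2 or _b are one class to them, and where a whole thing is asked for, a point or a joint stands for the part that bears it (a point fixed in the world has none). Each returns a list of dicts, best first, with "score" (0 to 1); they miss things now and then, are a little off and sometimes report something else, mostly with a low value. They report only what shows in the picture. A call takes as long as a camera call. They do not tell look-alikes from the thing itself.
- boxes_of(query, camera): "box" ([left, top, right, bottom] in pixels, round what is visible of it).
- trace(query, camera): "mask" (420x560 bool, what is visible of it) and "box" ([left, top, right, bottom] in pixels, round what is visible of it).
The state is a dict: "clock": time; "qpos": joint angles; "qvel": joint speeds; "tau": joint torques, N m; "tcp_pos": TCP position; "eef_rot": TCP orientation; "wrist_force": force on the tool from outside, world axes, zero at the start; "torque": the same for the moment, N m; "width": opening from 0.0 (shut) to 1.0 (fully open); "finger_force": force on a finger pad.
Only numpy, scipy, OpenCV 4.12 (cv2) and the standard library are available. Lean on these libraries where they do the work, as an engineer would, in place of code of your own. Each camera call takes 0.05 s, during which the arm holds its last target. There are 200 camera calls.

### The job

Take the pile of wiring parts apart: set each of the three upper parts down gently (not dropped) and flat on the floor of the tray that has its shape and size, the black switch in the small rectangular tray, the round white rose in the round tray and the grey junction box in the large rectangular tray. Lay the aluminium strut from the bottom of the pile, slotted side up, on the bed of the green bench punch and slide one end of it in under the low punch head, squarely, until it is fully home against the back of the throat.

Things in the scene. Friction and masses are not known exactly. Their poses are not given: they have to be found in the camera images.
- switch: Black toggle switch, top of the pile. Block 46 (its x) x 26 (its y) x 26 mm high, with a steel strip and a small white toggle on top (9 mm high, look only). Origin: centre of its underside; z up. About 50 g.
- rose: Round white porcelain ceiling rose, second from the top, under the switch. Plain disc of 50 mm diameter, 28 mm high. Origin: centre of its underside; z up. About 110 g.
- junction_box: Grey closed plastic junction box, third from the top, under the rose. Block 80 (its x) x 60 (its y) x 38 mm high. Origin: centre of its underside; z up. About 140 g.
- strut: Length of aluminium strut channel, bottom of the pile, lying on the bench, its ends sticking out from under the box. 160 (its x) x 41 (its y) x 21 mm high, flat slotted side up, open side down, both ends alike. Origin: centre of its underside; z up. About 180 g.
- small_tray: Small rectangular shallow steel tray, fixed. Inside 64 (its x) x 44 (its y) mm, walls 3 mm thick, floor 3 mm above the bench, rim 8 mm above the bench. The switch lies in it lengthwise (its x along the tray's x, either way round). Origin: centre of the underside, at bench level.
- round_tray: Round shallow steel tray, fixed. Inside diameter 70 mm, wall 3 mm, floor 3 mm and rim 8 mm above the bench. Origin: centre of the underside, at bench level.
- large_tray: Large rectangular shallow steel tray, fixed. Inside 98 (its x) x 78 (its y) mm, walls 3 mm thick, floor 3 mm and rim 8 mm above the bench. The junction box lies in it lengthwise (its x along the tray's x, either way round). Origin: centre of the underside, at bench level.
- punch: Green bench punch, fixed, its dark bed plate's top 6 mm above the bench. Origin: at bench level under the head's front lip, on the centre line; x points into the throat (the way to slide), z up. Bed: x -150 to +130, y -60 to +60 mm. Head over x = 0 to 50, y -50 to +50 mm, rises to 105 mm, its ram to 161; column behind it 156; lever at x 85 to 120, y +50 to +75 rises to 207.
- throat (a point): Middle of the throat's mouth, on the bed (punch x = 0, y = 0, 6 mm above the bench); axes as the punch. The throat is 63 mm wide (y), 29 mm high above the bed and 50 mm deep, with a flat back at x = +50 mm. With the strut (160 mm long) fully home its centre is 30 mm in front of this point (x = -30 mm, y = 0).
There are look-alikes about, which are no part of the job. Several things have the shape of the strut; the one meant has the colours described above.

How it is judged:
At the end, for the whole second after the job is handed in: Switch, rose and box each lie flat on the floor of their own tray (centres within 15 mm, lengthwise where rectangular); the strut lies flat, slots up, on the punch bed, within 8 mm of fully home, 12 mm of the centre line and 0.15 rad of square; all released and at rest (horizontal distance between switch and small_tray below 0.015 m and z of switch in the frame of small_tray between 0 and 0.006 m and linear speed of each of switch, rose, junction_box, strut below 0.02 m/s and angular speed of each of switch, rose, junction_box, strut below 0.2 rad/s and angle between each of switch, rose, junction_box, strut's own z axis and vertical below 0.08 rad and angle between the x axis of switch and the x axis of small_tray, either way round below 0.5 rad and horizontal distance between rose and round_tray below 0.015 m and z of rose in the frame of round_tray between 0 and 0.006 m and horizontal distance between junction_box and large_tray below 0.015 m and z of junction_box in the frame of large_tray between 0 and 0.006 m and angle between the x axis of junction_box and the x axis of large_tray, either way round below 0.3 rad and x of strut in the frame of punch between -0.038 and -0.022 m and y of strut in the frame of punch between -0.012 and 0.012 m and z of strut in the frame of punch between 0.003 and 0.01 m and angle between the x axis of strut and the x axis of punch, either way round below 0.15 rad); the robot touches nothing.
It fails at once if switch dropped into its tray (faster than 0.7 m/s just above it) (horizontal distance between switch and small_tray below 0.06 m and height (world z) of switch below 0.05 m and linear speed of switch above 0.7 m/s).
It fails at once if rose dropped into its tray (faster than 0.7 m/s just above it) (horizontal distance between rose and round_tray below 0.06 m and height (world z) of rose below 0.05 m and linear speed of rose above 0.7 m/s).
It fails at once if junction box dropped into its tray (faster than 0.7 m/s just above it) (horizontal distance between junction_box and large_tray below 0.06 m and height (world z) of junction_box below 0.05 m and linear speed of junction_box above 0.7 m/s).
It also fails if it takes over 128 s, if anything falls off the work surface, if the arm or the gripper's body presses on something with over 40 N, if the wrist force passes 120 N, or if a joint passes its speed limit or range.

## Working session

There is one attempt and no reset: what is moved stays moved. The work goes in short steps, Python scripts to look and compute and a tool call to move; the robot and the scene stay as the last step left them, time stands still between calls to the robot, and variables do not carry over. Pictures are saved under pics/ and viewed, at most 14 in all, crops included, and the job is handed in when it is done.

Besides the shell and the picture viewer there is one more tool, called after "Call:" by a JSON object that holds its "method" and its "body". jog_arm: Moves the arm, as the interface text tells. Its arguments: {"type":"object","properties":{"moves":{"type":"array"}},"required":["moves"]}

```bash
mkdir -p pics; ls
python3 - <<'E'
from cell import *
import cv2
for n in("scene","top"):
    cv2.imwrite(f"pics/{n}0.png",grab_frame(n)); print(n,get_calibration(n))
print(state())
E
```

```text
pics
scene {'fx': 407.12607082043274, 'fy': 407.12607082043274, 'cx': 279.906586254626, 'cy': 210.1973053405898, 'world_to_cam': array([[-0.29836328,  0.95431376, -0.01626637,  0.06623289],
       [-0.64135886, -0.18783918,  0.74389197,  0.24813092],
       [ 0.70685088,  0.23238263,  0.6681019 , -1.39654617],
       [ 0.        ,  0.        ,  0.        ,  1.        ]])}
top {'fx': 394.1819152137782, 'fy': 394.1819152137782, 'cx': 284.1281514728415, 'cy': 211.85746492356049, 'world_to_cam': array([[ 0.01287806, -0.99988081,  0.00851539,  0.09293655],
       [ 0.99797781,  0.01338275,  0.06213856, -0.44495269],
       [-0.06224512,  0.00769794,  0.99803121, -1.16440452],
       [ 0.        ,  0.        ,  0.        ,  1.        ]])}
{'clock': 0.1, 'qpos': array([1.04371957e+00, 3.77989957e-01, 7.97641878e-02, 1.27439161e+00,
       2.26524947e-06, 1.46049615e+00]), 'qvel': array([ 0.00042891, -0.00169988,  0.00267547,  0.00040091,  0.00258849,
        0.00098644]), 'tau': array([ 1.22625028e-03, -4.64694107e+01,  2.70582712e+01,  1.19880913e-02,
       -1.16203860e-04, -3.05423313e-06]), 'tcp_pos': array([0.23262665, 0.52554756, 0.40385586]), 'eef_rot': array([-2.86363256e-04,  2.06883242e-01,  9.78365216e-01, -8.64324887e-04]), 'wrist_force': array([0.27249534, 1.11286847, 0.12611214]), 'torque': array([-0.03510334,  0.02373123,  0.0066889 ]), 'finger_force': 0.0, 'width': 0.9966214664711948}
```

View pics/scene0.png

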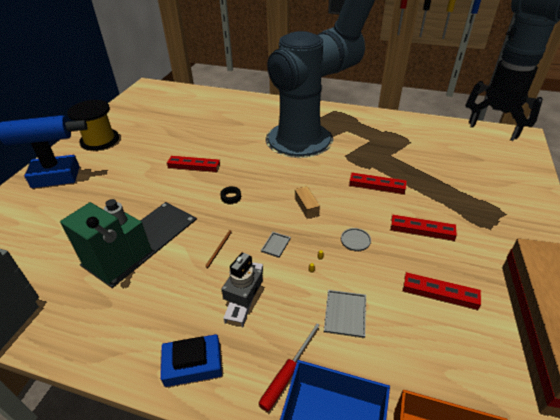

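View pics/top0.png

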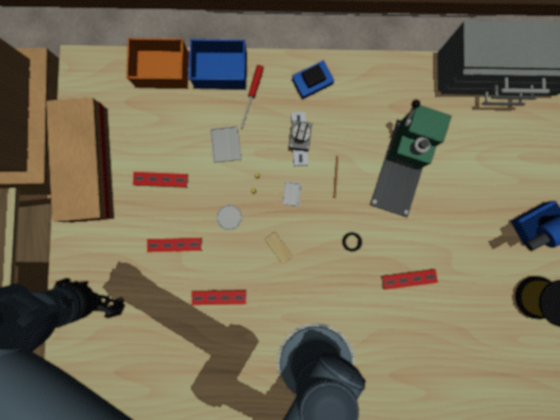

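```bash
cat > h.py <<'E'
import numpy as np, cv2
from cell import *
from scipy.optimize import minimize
C={n:get_calibration(n) for n in("scene","top")}
S=4
def proj(n,P):
    c=C[n]; q=np.c_[P,np.ones(len(P))]@c["world_to_cam"].T
    return np.c_[c["cx"]+c["fx"]*q[:,0]/-q[:,2], c["cy"]-c["fy"]*q[:,1]/-q[:,2]]
def box(lx,ly,h,x0=0,y0=0,z0=0):
    return np.array([[x0+a*lx/2,y0+b*ly/2,z0+c] for a in(-1,1) for b in(-1,1) for c in(0,h)])
def cyl(r,h):
    t=np.linspace(0,2*np.pi,40); return np.vstack([np.c_[r*np.cos(t),r*np.sin(t),0*t+z] for z in(0,h)])
def place(P,x,y,z,w):
    c,s=np.cos(w),np.sin(w); return P@np.array([[c,-s,0],[s,c,0],[0,0,1]]).T+[x,y,z]
def sil(n,parts):
    m=np.zeros((420*S,560*S),np.uint8)
    for P in parts:
        p=cv2.convexHull(((proj(n,P)+.5)*S*16).astype(np.int32)); cv2.fillConvexPoly(m,p,1,shift=4)
    return cv2.resize(m.astype(np.float32),(560,420),interpolation=cv2.INTER_AREA)
def fit(parts,masks,p0,excl={},zfree=True):
    # p=(x,y,z,yaw) maximising silhouette overlap in all given views
    def cost(p):
        z=p[2] if zfree else p0[2]; t=0
        for n,m in masks.items():
            k=sil(n,[place(P,p[0],p[1],z,p[3]) for P in parts])
            e=excl.get(n)
            if e is not None: k=k*~e; m=m&~e
            t+=1-np.minimum(k,m).sum()/np.maximum(k,m).sum()
        return t
    sx=np.array([p0]+[np.array(p0)+d for d in np.diag([.012,.012,.012,.2])])
    r=minimize(cost,p0,method="Nelder-Mead",options=dict(initial_simplex=sx,xatol=1e-4,fatol=1e-4,maxiter=300))
    return r.x,r.fun/len(masks)
def unproj(n,u,v,z):
    c=C[n]; M=np.linalg.inv(c["world_to_cam"]); d=M[:3,:3]@[(u-c["cx"])/c["fx"],-(v-c["cy"])/c["fy"],-1]; o=M[:3,3]
    return o+d*(z-o[2])/d[2]
def seen(q,n,near=None):
    r=trace(q,n)
    if near is not None: r.sort(key=lambda d:np.hypot(*(np.array([(d["box"][0]+d["box"][2])/2,(d["box"][1]+d["box"][3])/2])-near)))
    return r
E
python3 - <<'E'
from h import *
import pickle
grab_frame("top");grab_frame("scene")
R={}
for n in("top","scene"):
    for q in "switch rose junction_box strut small_tray round_tray large_tray punch".split():
        R[n,q]=trace(q,n); print(n,q,[(round(d["score"],2),[int(v) for v in d["box"]],int(d["mask"].sum())) for d in R[n,q]])
pickle.dump(R,open("R.pkl","wb"))
a=cv2.imread("pics/top0.png")[85:235,195:475]; b=cv2.imread("pics/scene0.png")[190:340,60:400]
a=cv2.resize(a,None,fx=2.6,fy=2.6,interpolation=2); cv2.imwrite("pics/c1.png",a)
b=cv2.imread("pics/scene0.png")[230:335,200:320]; cv2.imwrite("pics/c2.png",cv2.resize(b,None,fx=5,fy=5,interpolation=2))
E
```

```text
top switch [(0.65, [294, 119, 306, 142], 195)]
top rose [(0.64, [293, 127, 312, 138], 41)]
top junction_box [(0.68, [287, 117, 312, 151], 270)]
top strut [(0.84, [190, 288, 246, 306], 845), (0.84, [148, 238, 202, 250], 764), (0.75, [292, 112, 307, 167], 335), (0.67, [379, 266, 435, 287], 781), (0.62, [132, 172, 187, 185], 799)]
top small_tray [(0.67, [283, 179, 301, 206], 360)]
top round_tray [(0.93, [217, 204, 239, 226], 496), (0.15, [294, 125, 312, 143], 95)]
top large_tray [(0.75, [214, 127, 242, 159], 941)]
top punch [(0.64, [371, 101, 449, 220], 4773), (0.59, [298, 121, 304, 141], 114)]
scene switch [(0.85, [223, 251, 252, 278], 391)]
scene rose [(0.52, [231, 267, 251, 286], 271)]
scene junction_box [(0.87, [218, 273, 262, 307], 795), (0.62, [261, 227, 290, 260], 477)]
scene strut [(0.97, [164, 155, 220, 170], 668), (0.94, [221, 263, 265, 325], 459), (0.84, [350, 168, 407, 195], 799), (0.76, [393, 214, 455, 244], 1118), (0.59, [402, 270, 478, 308], 1664)]
scene small_tray [(0.86, [262, 230, 288, 259], 408)]
scene round_tray [(0.95, [340, 226, 368, 251], 562)]
scene large_tray [(0.8, [323, 293, 363, 341], 1694), (0.35, [61, 201, 196, 288], 6713)]
scene punch [(0.62, [60, 199, 196, 288], 6587)]
```

View pics/c1.png

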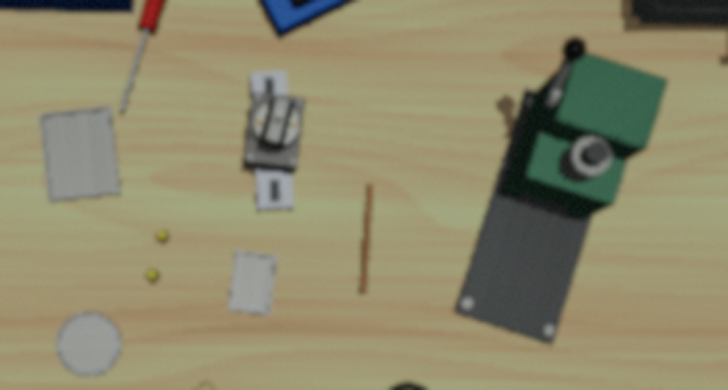

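View pics/c2.png

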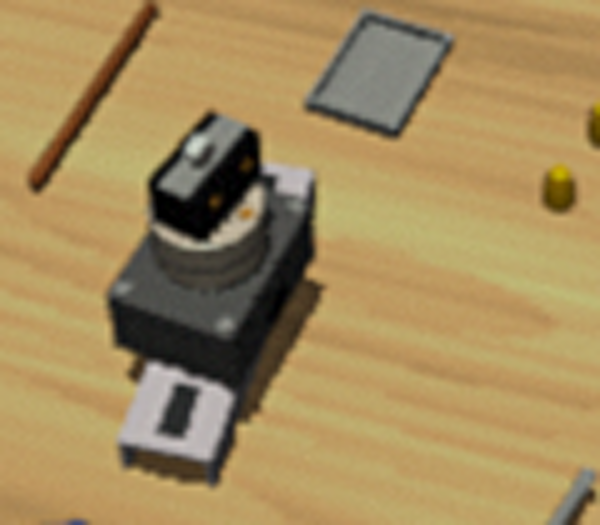

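The pile is at top (300,140) and scene (243,285). Of the strut-shaped things, four are red: top (218,297), (175,245), (410,278) and (160,180). The pale aluminium one at top (300,140), under the box, is the strut meant. The small tray is at top (291,193), the round tray at (229,217), the large tray at (226,144), and the punch bed's front edge runs from about (371,205) to (407,216).

```bash
cat > fit1.py <<'E'
from h import *
import pickle
R=pickle.load(open("R.pkl","rb"))
M=lambda q,i=0,j=0:{"top":R["top",q][i]["mask"],"scene":R["scene",q][j]["mask"]}
mm=lambda f:(np.round(np.r_[f[0][:3]*1000,np.degrees(f[0][3])],1),round(f[1],3))
def rep(q,*a,**k):
    f=fit(*a,**k); print(q,mm(f),flush=True); return f
cen=lambda m,z:unproj("top",*np.argwhere(m)[:,::-1].mean(0),z)[:2]
def start(q,z,w,i=0): return [*cen(R["top",q][i]["mask"],z),z,w]
w=0.05
for q,P,a in (("small_tray",box(.070,.050,.008),0),("round_tray",cyl(.038,.008),0),("large_tray",box(.104,.084,.008),0)):
    s=R["top",q][0]["mask"]; rect=cv2.minAreaRect(np.argwhere(s)[:,::-1].astype(np.float32)); print(q,rect)
    for w0 in (-.2,.2): rep(q,[P],M(q),start(q,0.0,w0))
d=lambda m:{k:cv2.dilate(v.astype(np.uint8),np.ones((3,3)))>0 for k,v in m.items()}
sw,ro,jb=M("switch"),M("rose"),M("junction_box")
T=[box(.046,.026,.026)]
for w0 in(-.2,.2):rep("switch",T,sw,start("switch",.087,w0))
E1=d(sw); rep("rose",[cyl(.025,.028)],ro,start("rose",.059,0),excl=E1)
E2={k:d(sw)[k]|d(ro)[k] for k in sw}
for w0 in(-.2,.1):rep("box",[box(.08,.06,.038)],jb,start("junction_box",.021,w0),excl=E2)
E3={k:E2[k]|d(jb)[k] for k in sw}
for w0 in(-.1,.1):rep("strut",[box(.16,.041,.021)],M("strut",2,1),start("strut",.0,w0,2),excl=E3)
pm=[box(.28,.12,.006,-.01),box(.05,.10,.105,.025),box(.08,.10,.156,.09)]
p0=unproj("top",410,150,.03)
for w0 in(-.2,-.5):rep("punch",pm,M("punch"),[p0[0],p0[1],0,w0])
E
python3 fit1.py
```

```text
small_tray ((292.2322998046875, 193.01551818847656), (15.631964683532715, 23.68076515197754), 3.814074993133545)
small_tray (array([501.9,  75. ,  -2.7,  -4.7]), np.float64(0.127))
small_tray (array([501.9,  75.1,  -3.1,  -5.4]), np.float64(0.127))
round_tray ((229.0, 217.0), (24.0, 24.0), 90.0)
round_tray (array([ 4.279e+02,  2.640e+02, -2.000e-01, -1.720e+01]), np.float64(0.053))
round_tray (array([ 4.279e+02,  2.640e+02, -1.000e-01,  1.310e+01]), np.float64(0.053))
large_tray ((225.6585235595703, 143.4268341064453), (34.12334442138672, 27.939180374145508), 83.6598129272461)
large_tray (array([6.503e+02, 2.793e+02, 4.000e-01, 7.700e+00]), np.float64(0.046))
large_tray (array([6.504e+02, 2.791e+02, 4.000e-01, 7.400e+00]), np.float64(0.046))
switch (array([665.4,  54.7,  88.9,  -9.4]), np.float64(0.108))
switch (array([665.2,  54.2,  87.9, -10.5]), np.float64(0.103))
rose (array([670.3,  54. ,  64.8,   4.6]), np.float64(0.329))
box (array([668.8,  54.1,  21.6,  -6.5]), np.float64(0.155))
box (array([668.9,  53.9,  21.8,  -6.3]), np.float64(0.156))
strut (array([666.4,  55.2,   3.3,   3.8]), np.float64(0.123))
strut (array([666.6,  55.2,   2.3,   3.7]), np.float64(0.123))
punch (array([ 5.958e+02, -2.603e+02,  2.000e-01, -1.770e+01]), np.float64(0.051))
punch (array([ 5.956e+02, -2.605e+02,  2.000e-01, -1.770e+01]), np.float64(0.051))
```

```bash
cat >> h.py <<'E'
from scipy.spatial.transform import Rotation as Ro
def plan(x,y,z,head):
    s=state(); w,a,b,c=s["eef_rot"]; R=Ro.from_quat([a,b,c,w])
    yv=R.as_matrix()[:,1]; h=np.degrees(np.arctan2(yv[1],yv[0]))
    dh=(head-h+180)%360-180
    # target: z straight down, y heading as asked
    t=np.radians(head); Y=np.array([np.cos(t),np.sin(t),0]); Z=np.array([0,0,-1.]); T=Ro.from_matrix(np.c_[np.cross(Y,Z),Y,Z])
    dr=(R.inv()*T).as_rotvec()/(2*np.pi)
    d=T.inv().apply(np.array([x,y,z])-s["tcp_pos"])/.25
    tilt=np.degrees(np.arccos(-R.as_matrix()[2,2]))
    print("tcp",np.round(s["tcp_pos"]*1000,1),"head",round(h,1),"tilt",round(tilt,2),"F",np.round(s["wrist_force"],1),"w",round(s["width"],3),"grip",round(s["finger_force"],1),"t",round(s["clock"],1),"q",np.round(s["qpos"],2))
    print("turn total",np.round(dr,4),"rows",int(np.ceil(np.abs(dr).max()/.0195)),"| then shift total",np.round(d,4),"rows",int(np.ceil(np.linalg.norm(d)/.16)))
E
python3 -c "
from h import *
plan(.665,.0545,.32,80)"
```

```text
tcp [232.8 525.8 404.7] head 66.1 tilt 0.0 F [-0.1  0.2 -0.2] w 1.0 grip 0.0 t 1.0 q [ 1.04  0.38  0.08  1.27 -0.    1.46]
turn total [ 0.      0.     -0.0386] rows 2 | then shift total [-2.03   -1.5563  0.3389] rows 17
```

Call:
{"method": "jog_arm", "body": {"moves": [{"gripper": 1,"offset": [0,0,0],"dr": [0,0,-0.0193]},{"gripper": 1,"offset": [0,0,0],"dr": [0,0,-0.0193]},{"gripper": 1,"offset": [-0.11,-0.085,0.018],"dr": [0,0,0]},{"gripper": 1,"offset": [-0.11,-0.085,0.018],"dr": [0,0,0]},{"gripper": 1,"offset": [-0.11,-0.085,0.018],"dr": [0,0,0]},{"gripper": 1,"offset": [-0.11,-0.085,0.018],"dr": [0,0,0]},{"gripper": 1,"offset": [-0.11,-0.085,0.018],"dr": [0,0,0]},{"gripper": 1,"offset": [-0.11,-0.085,0.018],"dr": [0,0,0]},{"gripper": 1,"offset": [-0.11,-0.085,0.018],"dr": [0,0,0]},{"gripper": 1,"offset": [-0.11,-0.085,0.018],"dr": [0,0,0]},{"gripper": 1,"offset": [-0.11,-0.085,0.018],"dr": [0,0,0]},{"gripper": 1,"offset": [-0.11,-0.085,0.018],"dr": [0,0,0]},{"gripper": 1,"offset": [-0.11,-0.085,0.018],"dr": [0,0,0]},{"gripper": 1,"offset": [-0.11,-0.085,0.018],"dr": [0,0,0]},{"gripper": 1,"offset": [-0.11,-0.085,0.018],"dr": [0,0,0]},{"gripper": 1,"offset": [-0.11,-0.085,0.018],"dr": [0,0,0]},{"gripper": 1,"offset": [-0.11,-0.085,0.018],"dr": [0,0,0]},{"gripper": 1,"offset": [-0.11,-0.085,0.018],"dr": [0,0,0]},{"gripper": 1,"offset": [-0.11,-0.085,0.018],"dr": [0,0,0]},{"gripper": 1,"offset": [0,0,0],"dr": [0,0,0]}]}}

```text
clock: 2.67
tcp_pos: [0.6338, 0.0841, 0.3267]
eef_rot: [0.001, 0.09, 0.996, -0.001]
wrist_force: [0.5, -0.2, 0.1]
width: 0.999
finger_force: 0.0
```

```bash
python3 -c "
from h import *
plan(.665,.0545,.266,80)"
```

```text
tcp [633.8  84.1 326.7] head 79.7 tilt 0.16 F [ 0.5 -0.2  0.1] w 0.999 grip 0.0 t 2.7 q [ 0.03  0.54  0.13  1.16 -0.    0.21]
turn total [-0.0003  0.0003 -0.0009] rows 1 | then shift total [-0.1433 -0.0951  0.2428] rows 2
```

Call:
{"method": "jog_arm", "body": {"moves": [{"gripper": 1,"offset": [-0.072,-0.0475,0],"dr": [0,0,-0.0009]},{"gripper": 1,"offset": [-0.072,-0.0475,0],"dr": [0,0,0]},{"gripper": 1,"offset": [0,0,0.03],"dr": [0,0,0]},{"gripper": 1,"offset": [0,0,0],"dr": [0,0,0]},{"gripper": 1,"offset": [0,0,0],"dr": [0,0,0]}]}}

```text
clock: 3.08
tcp_pos: [0.6613, 0.0599, 0.3199]
eef_rot: [-0.001, 0.084, 0.996, 0.0]
wrist_force: [-1.1, -0.7, 0.3]
width: 0.997
finger_force: 0.0
```

Run:
```python
from h import *
plan(.665,.0545,.266,80)
a=grab_frame("top")[85:185,240:360]; b=grab_frame("scene")[180:330,170:330]
cv2.imwrite("pics/c3.png",np.hstack([cv2.resize(a,(480,400)),cv2.resize(b,(320,400))[:, :320]]))
```

```text
tcp [661.3  59.9 319.9] head 80.4 tilt 0.13 F [-1.1 -0.7  0.3] w 0.997 grip 0.0 t 3.1 q [-0.01  0.59  0.21  1.19  0.    0.16]
turn total [ 0.     -0.0003  0.001 ] rows 1 | then shift total [-0.0184 -0.0186  0.2157] rows 2
```

View pics/c3.png

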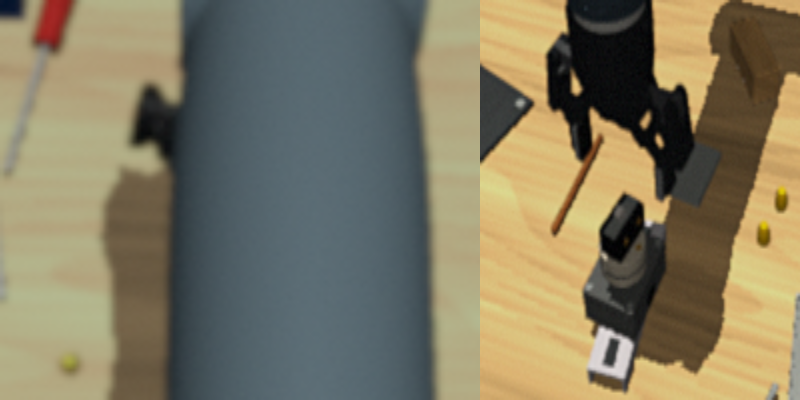

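The gripper (crop right, about (630,120)) stands open above the switch at about (622,228), with the fingers on either side of it. The arm lags, so I let it settle.

Call:
{"method": "jog_arm", "body": {"moves": [{"gripper": 1,"offset": [0,0,0.08],"dr": [0,0,0]},{"gripper": 1,"offset": [0,0,0],"dr": [0,0,0]},{"gripper": 1,"offset": [0,0,0],"dr": [0,0,0]},{"gripper": 1,"offset": [0,0,0],"dr": [0,0,0]},{"gripper": 1,"offset": [0,0,0],"dr": [0,0,0]},{"gripper": 1,"offset": [0,0,0],"dr": [0,0,0]}]}}

```text
clock: 3.68
tcp_pos: [0.6622, 0.0596, 0.3017]
eef_rot: [0.001, 0.084, 0.996, 0.0]
wrist_force: [-0.7, 0.3, 0.3]
width: 0.999
finger_force: 0.0
```

```bash
python3 -c "
from h import *
plan(.6653,.0545,.266,80)"
```

```text
tcp [662.2  59.6 301.7] head 80.4 tilt 0.08 F [-0.7  0.3  0.3] w 0.999 grip 0.0 t 3.7 q [-0.01  0.6   0.18  1.14  0.    0.16]
turn total [0.0001 0.0002 0.001 ] rows 1 | then shift total [-0.0158 -0.0179  0.1429] rows 1
```

Call:
{"method": "jog_arm", "body": {"moves": [{"gripper": 1,"offset": [-0.0158,-0.0179,0],"dr": [0,0,0.001]},{"gripper": 1,"offset": [0,0,0.05],"dr": [0,0,0]},{"gripper": 1,"offset": [0,0,0.05],"dr": [0,0,0]},{"gripper": 1,"offset": [0,0,0.043],"dr": [0,0,0]},{"gripper": 1,"offset": [0,0,0],"dr": [0,0,0]},{"gripper": 1,"offset": [0,0,0],"dr": [0,0,0]},{"gripper": 1,"offset": [0,0,0],"dr": [0,0,0]},{"gripper": 1,"offset": [0,0,0],"dr": [0,0,0]}]}}

```text
clock: 4.35
tcp_pos: [0.6656, 0.0543, 0.2659]
eef_rot: [0.001, 0.087, 0.996, 0.0]
wrist_force: [0.8, 0.7, -0.4]
width: 0.999
finger_force: 0.0
```

```bash
python3 -c "
from h import *
plan(.6653,.0545,.266,80)"
```

```text
tcp [665.6  54.3 265.9] head 80.0 tilt 0.09 F [ 0.8  0.7 -0.4] w 0.999 grip 0.0 t 4.3 q [-0.01  0.63  0.13  1.07  0.    0.16]
turn total [ 0.      0.0003 -0.0001] rows 1 | then shift total [ 0.0012  0.0005 -0.0003] rows 1
```

Accurate. Close in steps so the pile isn't jolted.

Call:
{"method": "jog_arm", "body": {"moves": [{"gripper": 0.7,"offset": [0,0,0],"dr": [0,0,0]},{"gripper": 0.6,"offset": [0,0,0],"dr": [0,0,0]},{"gripper": 0.5,"offset": [0,0,0],"dr": [0,0,0]},{"gripper": 0.45,"offset": [0,0,0],"dr": [0,0,0]},{"gripper": 0.4,"offset": [0,0,0],"dr": [0,0,0]},{"gripper": 0.36,"offset": [0,0,0],"dr": [0,0,0]},{"gripper": 0.33,"offset": [0,0,0],"dr": [0,0,0]},{"gripper": 0.3,"offset": [0,0,0],"dr": [0,0,0]},{"gripper": 0.27,"offset": [0,0,0],"dr": [0,0,0]},{"gripper": 0.2,"offset": [0,0,0],"dr": [0,0,0]},{"gripper": 0,"offset": [0,0,0],"dr": [0,0,0]},{"gripper": 0,"offset": [0,0,0],"dr": [0,0,0]},{"gripper": 0,"offset": [0,0,0],"dr": [0,0,0]},{"gripper": 0,"offset": [0,0,0],"dr": [0,0,0]}]}}

```text
clock: 5.52
tcp_pos: [0.6653, 0.0543, 0.2652]
eef_rot: [0.0, 0.087, 0.996, 0.0]
wrist_force: [-0.2, -0.2, 2.8]
width: 0.293
finger_force: 57.9
```

Call:
{"method": "jog_arm", "body": {"moves": [{"gripper": 0,"offset": [0,0,-0.02],"dr": [0,0,0]},{"gripper": 0,"offset": [0,0,-0.04],"dr": [0,0,0]},{"gripper": 0,"offset": [0,0,-0.08],"dr": [0,0,0]},{"gripper": 0,"offset": [0,0,-0.04],"dr": [0,0,0]},{"gripper": 0,"offset": [0,0,0],"dr": [0,0,0]},{"gripper": 0,"offset": [0,0,0],"dr": [0,0,0]},{"gripper": 0,"offset": [0,0,0],"dr": [0,0,0]}]}}

```text
clock: 6.1
tcp_pos: [0.665, 0.0544, 0.3094]
eef_rot: [-0.0, 0.087, 0.996, 0.0]
wrist_force: [-0.4, 0.0, -0.5]
width: 0.289
finger_force: 57.7
```

```bash
python3 -c "
from h import *
plan(.5019,.075,.215,85)"
```

```text
tcp [665.   54.4 309.4] head 80.0 tilt 0.04 F [-0.4  0.  -0.5] w 0.289 grip 57.7 t 6.1 q [-0.01  0.61  0.2   1.17  0.    0.16]
turn total [ 0.     -0.0001 -0.0139] rows 1 | then shift total [0.657  0.0253 0.3775] rows 5
```

Call:
{"method": "jog_arm", "body": {"moves": [{"gripper": 0,"offset": [0,0,0],"dr": [0,0,-0.0139]},{"gripper": 0,"offset": [0.1,0.005,0],"dr": [0,0,0]},{"gripper": 0,"offset": [0.12,0.005,0],"dr": [0,0,0]},{"gripper": 0,"offset": [0.12,0.005,0],"dr": [0,0,0]},{"gripper": 0,"offset": [0.12,0.005,0],"dr": [0,0,0]},{"gripper": 0,"offset": [0.12,0.005,0],"dr": [0,0,0]},{"gripper": 0,"offset": [0.077,0,0],"dr": [0,0,0]},{"gripper": 0,"offset": [0,0,0.1],"dr": [0,0,0]},{"gripper": 0,"offset": [0,0,0.12],"dr": [0,0,0]},{"gripper": 0,"offset": [0,0,0.1],"dr": [0,0,0]},{"gripper": 0,"offset": [0,0,0.05],"dr": [0,0,0]},{"gripper": 0,"offset": [0,0,0],"dr": [0,0,0]},{"gripper": 0,"offset": [0,0,0],"dr": [0,0,0]},{"gripper": 0,"offset": [0,0,0],"dr": [0,0,0]},{"gripper": 0,"offset": [0,0,0],"dr": [0,0,0]}]}}

```text
clock: 7.35
tcp_pos: [0.5028, 0.075, 0.2186]
eef_rot: [0.001, 0.044, 0.999, 0.0]
wrist_force: [-0.3, -0.3, 0.5]
width: 0.294
finger_force: 57.8
```

```bash
python3 -c "
from h import *
plan(.5019,.075,.1815,85)
f=grab_frame('scene'); cv2.imwrite('pics/c4.png',cv2.resize(f[180:300,210:350],None,fx=4,fy=4))
m=trace('switch','scene'); print([(d['score'],d['box']) for d in m])"
```

```text
tcp [502.8  75.  218.6] head 85.0 tilt 0.13 F [-0.3 -0.3  0.5] w 0.294 grip 57.8 t 7.3 q [ 0.02  0.38 -0.43  0.76  0.    0.11]
turn total [ 0.0001  0.0003 -0.    ] rows 1 | then shift total [ 0.0038 -0.0002  0.1483] rows 1
[(0.49, [262.7, 219.4, 275.8, 241.0]), (0.4, [322.2, 295.4, 365.1, 336.9])]
```

View pics/c4.png

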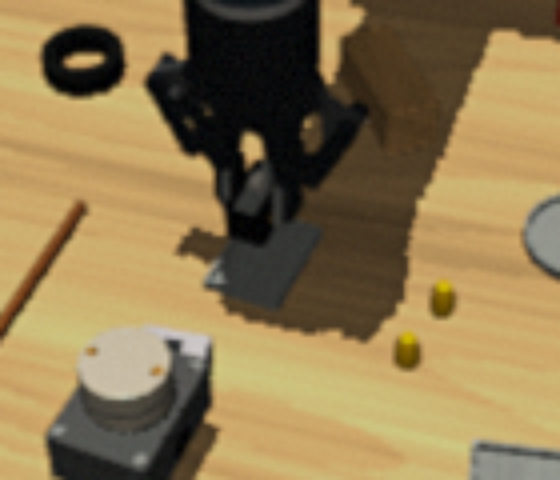

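The switch hangs level over the small tray at crop (250,230), and the rose at crop (125,375) is now uncovered. I lower the switch.

Call:
{"method": "jog_arm", "body": {"moves": [{"gripper": 0,"offset": [0.0036,0,0.05],"dr": [0,0,0]},{"gripper": 0,"offset": [0,0,0.04],"dr": [0,0,0]},{"gripper": 0,"offset": [0,0,0.03],"dr": [0,0,0]},{"gripper": 0,"offset": [0,0,0.01],"dr": [0,0,0]},{"gripper": 0,"offset": [0,0,0.01],"dr": [0,0,0]},{"gripper": 0,"offset": [0,0,0],"dr": [0,0,0]},{"gripper": 0,"offset": [0,0,0],"dr": [0,0,0]},{"gripper": 0,"offset": [0,0,0],"dr": [0,0,0]}]}}

```text
clock: 8.12
tcp_pos: [0.5014, 0.075, 0.1828]
eef_rot: [0.0, 0.044, 0.999, 0.0]
wrist_force: [1.0, -0.2, 0.5]
width: 0.291
finger_force: 57.8
```

Run:
```python
from h import *
plan(.5019,.075,.1812,85)
```

```text
tcp [501.4  75.  182.8] head 85.0 tilt 0.04 F [ 1.  -0.2  0.5] w 0.291 grip 57.8 t 8.1 q [ 0.02  0.43 -0.47  0.67  0.    0.11]
turn total [ 0.      0.0001 -0.    ] rows 1 | then shift total [-0.0018  0.      0.0064] rows 1
```

Feel for the floor, then open gradually.

Call:
{"method": "jog_arm", "body": {"moves": [{"gripper": 0,"offset": [0,0,0.004],"dr": [0,0,0]},{"gripper": 0,"offset": [0,0,0.003],"dr": [0,0,0]},{"gripper": 0,"offset": [0,0,0],"dr": [0,0,0]},{"gripper": 0,"offset": [0,0,0],"dr": [0,0,0]},{"gripper": 0,"offset": [0,0,0],"dr": [0,0,0]}]}}

```text
clock: 8.53
tcp_pos: [0.5015, 0.075, 0.1812]
eef_rot: [0.001, 0.044, 0.999, 0.0]
wrist_force: [-0.7, -0.5, 5.5]
width: 0.296
finger_force: 58.3
```

Call:
{"method": "jog_arm", "body": {"moves": [{"gripper": 0.33,"offset": [0,0,0],"dr": [0,0,0]},{"gripper": 0.36,"offset": [0,0,0],"dr": [0,0,0]},{"gripper": 0.4,"offset": [0,0,0],"dr": [0,0,0]},{"gripper": 0.5,"offset": [0,0,0],"dr": [0,0,0]},{"gripper": 0.6,"offset": [0,0,0],"dr": [0,0,0]},{"gripper": 0.6,"offset": [0,0,-0.04],"dr": [0,0,0]},{"gripper": 0.8,"offset": [0,0,-0.1],"dr": [0,0,0]},{"gripper": 1,"offset": [0,0,-0.12],"dr": [0,0,0]},{"gripper": 1,"offset": [0,0,-0.12],"dr": [0,0,0]},{"gripper": 1,"offset": [0.1,0,-0.06],"dr": [0,0,0]},{"gripper": 1,"offset": [0.1,0,0],"dr": [0,0,0]},{"gripper": 1,"offset": [0,0,0],"dr": [0,0,0]}]}}

```text
clock: 9.53
tcp_pos: [0.4475, 0.0797, 0.2917]
eef_rot: [-0.001, 0.043, 0.999, 0.0]
wrist_force: [-0.7, -0.2, -0.4]
width: 1.004
finger_force: 0.0
```

```bash
cat > look.py <<'E'
import sys
from h import *
SH=dict(switch=[box(.046,.026,.026)],rose=[cyl(.025,.028)],junction_box=[box(.08,.06,.038)],strut=[box(.16,.041,.021)])
grab_frame("top");grab_frame("scene")
def look(q,p0,views=("scene","top"),excl={}):
    ms={}
    for n in views:
        u=proj(n,np.array([p0[:3]]))[0]; r=[d for d in seen(q,n,u) if abs(np.array([(d["box"][0]+d["box"][2])/2,(d["box"][1]+d["box"][3])/2])-u).max()<20]
        if r: ms[n]=r[0]["mask"]; print(q,n,round(r[0]["score"],2),[int(v) for v in r[0]["box"]])
    if not ms: print(q,"not seen");return
    for vs in ([ms]+([{k:v} for k,v in ms.items()] if len(ms)>1 else [])):
        f,c=fit(SH[q],vs,p0,excl=excl,zfree=len(vs)>1); print(q,list(vs),np.round(np.r_[f[:3]*1000,np.degrees(f[3])],1),round(c,3))
    return ms
E
python3 - <<'E'
from look import *
look("switch",[.502,.075,.003,-.09])
look("rose",[.667,.054,.059,0])
plan(.6665,.054,.30,83.6)
E
```

```text
switch scene 0.67 [262, 231, 283, 248]
switch ['scene'] [502.2  74.6   9.6  -5.3] 0.14
rose scene 0.97 [228, 263, 250, 289]
rose top 0.76 [294, 124, 314, 145]
rose ['scene', 'top'] [667.8  52.7  58.2   3.3] 0.079
rose ['scene'] [667.8  53.   67.   -3.2] 0.062
rose ['top'] [668.1  52.2  67.9  -4.9] 0.093
tcp [452.2  79.3 290.7] head 85.0 tilt 0.03 F [-0.1  0.3  0. ] w 0.997 grip 0.0 t 9.8 q [ 0.04  0.22 -0.45  0.9   0.    0.12]
turn total [0.     0.0001 0.0038] rows 1 | then shift total [-0.8633 -0.0049 -0.0373] rows 6
```

Call:
{"method": "jog_arm", "body": {"moves": [{"gripper": 1,"offset": [-0.1,0,0],"dr": [0,0,0.0038]},{"gripper": 1,"offset": [-0.15,0,0],"dr": [0,0,0]},{"gripper": 1,"offset": [-0.15,0,0],"dr": [0,0,0]},{"gripper": 1,"offset": [-0.15,0,0],"dr": [0,0,0]},{"gripper": 1,"offset": [-0.15,0,0],"dr": [0,0,0]},{"gripper": 1,"offset": [-0.1,0,0],"dr": [0,0,0]},{"gripper": 1,"offset": [-0.06,0,0],"dr": [0,0,0]},{"gripper": 1,"offset": [0,0,0],"dr": [0,0,0]},{"gripper": 1,"offset": [0,0,0],"dr": [0,0,0]},{"gripper": 1,"offset": [0,0,0],"dr": [0,0,0]},{"gripper": 1,"offset": [0,0,0],"dr": [0,0,0]}]}}

```text
clock: 10.75
tcp_pos: [0.6641, 0.0562, 0.2905]
eef_rot: [-0.001, 0.056, 0.998, 0.0]
wrist_force: [-0.3, 0.3, -0.5]
width: 1.003
finger_force: 0.0
```

```bash
python3 -c "
from h import *
plan(.6678,.0527,.234,83.6)"
```

```text
tcp [664.1  56.2 290.5] head 83.6 tilt 0.08 F [-0.3  0.3 -0.5] w 1.003 grip 0.0 t 10.8 q [-0.01  0.61  0.17  1.12  0.    0.1 ]
turn total [-0.     -0.0002  0.0001] rows 1 | then shift total [-0.0161 -0.0124  0.2259] rows 2
```

Call:
{"method": "jog_arm", "body": {"moves": [{"gripper": 1,"offset": [-0.0161,-0.0124,0],"dr": [0,0,0]},{"gripper": 1,"offset": [0,0,0.07],"dr": [0,0,0]},{"gripper": 1,"offset": [0,0,0.07],"dr": [0,0,0]},{"gripper": 1,"offset": [0,0,0.05],"dr": [0,0,0]},{"gripper": 1,"offset": [0,0,0.036],"dr": [0,0,0]},{"gripper": 1,"offset": [0,0,0],"dr": [0,0,0]},{"gripper": 1,"offset": [0,0,0],"dr": [0,0,0]},{"gripper": 1,"offset": [0,0,0],"dr": [0,0,0]},{"gripper": 0.85,"offset": [0,0,0],"dr": [0,0,0]},{"gripper": 0.75,"offset": [0,0,0],"dr": [0,0,0]},{"gripper": 0.68,"offset": [0,0,0],"dr": [0,0,0]},{"gripper": 0.64,"offset": [0,0,0],"dr": [0,0,0]},{"gripper": 0.61,"offset": [0,0,0],"dr": [0,0,0]},{"gripper": 0.58,"offset": [0,0,0],"dr": [0,0,0]},{"gripper": 0.5,"offset": [0,0,0],"dr": [0,0,0]},{"gripper": 0.2,"offset": [0,0,0],"dr": [0,0,0]},{"gripper": 0,"offset": [0,0,0],"dr": [0,0,0]},{"gripper": 0,"offset": [0,0,0],"dr": [0,0,0]}]}}

```text
clock: 12.25
tcp_pos: [0.669, 0.0527, 0.2349]
eef_rot: [0.001, 0.056, 0.998, 0.0]
wrist_force: [-1.1, 1.0, 5.4]
width: 0.568
finger_force: 62.1
```

Call:
{"method": "jog_arm", "body": {"moves": [{"gripper": 0,"offset": [0,0,-0.02],"dr": [0,0,0]},{"gripper": 0,"offset": [0,0,-0.04],"dr": [0,0,0]},{"gripper": 0,"offset": [0,0,-0.08],"dr": [0,0,0]},{"gripper": 0,"offset": [0,0,-0.04],"dr": [0,0,0]},{"gripper": 0,"offset": [0,0,0],"dr": [0,0,0]},{"gripper": 0,"offset": [0,0,0],"dr": [0,0,0]},{"gripper": 0,"offset": [0,0,0],"dr": [0,0,0]}]}}

```text
clock: 12.83
tcp_pos: [0.6685, 0.0525, 0.2785]
eef_rot: [-0.0, 0.056, 0.998, -0.0]
wrist_force: [0.3, -0.5, -1.6]
width: 0.567
finger_force: 62.0
```

```bash
python3 -c "
from h import *
plan(.428,.264,.215,83.6)"
```

```text
tcp [668.5  52.5 278.5] head 83.6 tilt 0.05 F [ 0.3 -0.5 -1.6] w 0.567 grip 62.0 t 12.8 q [-0.02  0.63  0.16  1.1   0.    0.1 ]
turn total [-0.     -0.0001  0.    ] rows 1 | then shift total [1.0504 0.7335 0.254 ] rows 9
```

Call:
{"method": "jog_arm", "body": {"moves": [{"gripper": 0,"offset": [0.05,0.035,0],"dr": [0,0,0]},{"gripper": 0,"offset": [0.1,0.07,0],"dr": [0,0,0]},{"gripper": 0,"offset": [0.1,0.07,0],"dr": [0,0,0]},{"gripper": 0,"offset": [0.1,0.07,0],"dr": [0,0,0]},{"gripper": 0,"offset": [0.1,0.07,0],"dr": [0,0,0]},{"gripper": 0,"offset": [0.1,0.07,0],"dr": [0,0,0]},{"gripper": 0,"offset": [0.1,0.07,0],"dr": [0,0,0]},{"gripper": 0,"offset": [0.1,0.07,0],"dr": [0,0,0]},{"gripper": 0,"offset": [0.1,0.07,0],"dr": [0,0,0]},{"gripper": 0,"offset": [0.1,0.07,0],"dr": [0,0,0]},{"gripper": 0,"offset": [0.1,0.07,0],"dr": [0,0,0]},{"gripper": 0,"offset": [0,0,0.06],"dr": [0,0,0]},{"gripper": 0,"offset": [0,0,0.08],"dr": [0,0,0]},{"gripper": 0,"offset": [0,0,0.08],"dr": [0,0,0]},{"gripper": 0,"offset": [0,0,0.034],"dr": [0,0,0]},{"gripper": 0,"offset": [0,0,0],"dr": [0,0,0]},{"gripper": 0,"offset": [0,0,0],"dr": [0,0,0]},{"gripper": 0,"offset": [0,0,0],"dr": [0,0,0]},{"gripper": 0,"offset": [0,0,0],"dr": [0,0,0]}]}}

```text
clock: 14.42
tcp_pos: [0.4291, 0.2645, 0.2168]
eef_rot: [0.001, 0.056, 0.998, 0.001]
wrist_force: [0.1, 0.1, -0.7]
width: 0.566
finger_force: 62.0
```

```bash
python3 -c "
from h import *
plan(.428,.264,.1795,83.6)"
```

```text
tcp [429.1 264.5 216.8] head 83.6 tilt 0.13 F [ 0.1  0.1 -0.7] w 0.566 grip 62.0 t 14.4 q [ 0.43  0.38 -0.44  0.75  0.    0.54]
turn total [ 0.0002  0.0003 -0.    ] rows 1 | then shift total [ 0.0041 -0.0026  0.1492] rows 1
```

Call:
{"method": "jog_arm", "body": {"moves": [{"gripper": 0,"offset": [0.004,-0.0026,0.05],"dr": [0,0,0]},{"gripper": 0,"offset": [0,0,0.04],"dr": [0,0,0]},{"gripper": 0,"offset": [0,0,0.03],"dr": [0,0,0]},{"gripper": 0,"offset": [0,0,0.01],"dr": [0,0,0]},{"gripper": 0,"offset": [0,0,0.01],"dr": [0,0,0]},{"gripper": 0,"offset": [0,0,0],"dr": [0,0,0]},{"gripper": 0,"offset": [0,0,0],"dr": [0,0,0]},{"gripper": 0,"offset": [0,0,0],"dr": [0,0,0]}]}}

```text
clock: 15.08
tcp_pos: [0.4275, 0.2639, 0.1811]
eef_rot: [0.0, 0.056, 0.998, 0.0]
wrist_force: [-0.1, -0.2, -2.0]
width: 0.563
finger_force: 62.0
```

Call:
{"method": "jog_arm", "body": {"moves": [{"gripper": 0,"offset": [0,0,0.004],"dr": [0,0,0]},{"gripper": 0,"offset": [0,0,0.004],"dr": [0,0,0]},{"gripper": 0,"offset": [0,0,0],"dr": [0,0,0]},{"gripper": 0,"offset": [0,0,0],"dr": [0,0,0]},{"gripper": 0,"offset": [0,0,0],"dr": [0,0,0]}]}}

```text
clock: 15.5
tcp_pos: [0.4275, 0.2639, 0.1789]
eef_rot: [0.0, 0.056, 0.998, 0.0]
wrist_force: [-0.1, 0.2, -0.2]
width: 0.567
finger_force: 62.2
```

Call:
{"method": "jog_arm", "body": {"moves": [{"gripper": 0,"offset": [0,0,0.003],"dr": [0,0,0]},{"gripper": 0,"offset": [0,0,0],"dr": [0,0,0]},{"gripper": 0,"offset": [0,0,0],"dr": [0,0,0]},{"gripper": 0,"offset": [0,0,0],"dr": [0,0,0]}]}}

```text
clock: 15.83
tcp_pos: [0.4274, 0.2639, 0.1789]
eef_rot: [0.0, 0.056, 0.998, 0.0]
wrist_force: [-2.1, -0.5, 7.5]
width: 0.564
finger_force: 62.9
```

Contact. Release, rise and head back towards the pile, staying short of it so that the cameras see the box.

Call:
{"method": "jog_arm", "body": {"moves": [{"gripper": 0.6,"offset": [0,0,0],"dr": [0,0,0]},{"gripper": 0.64,"offset": [0,0,0],"dr": [0,0,0]},{"gripper": 0.7,"offset": [0,0,0],"dr": [0,0,0]},{"gripper": 0.8,"offset": [0,0,0],"dr": [0,0,0]},{"gripper": 0.8,"offset": [0,0,-0.04],"dr": [0,0,0]},{"gripper": 0.9,"offset": [0,0,-0.1],"dr": [0,0,0]},{"gripper": 1,"offset": [0,0,-0.12],"dr": [0,0,0]},{"gripper": 1,"offset": [0,0,-0.1],"dr": [0,0,0]},{"gripper": 1,"offset": [0.02,-0.12,0],"dr": [0,0,0]},{"gripper": 1,"offset": [0.02,-0.12,0],"dr": [0,0,0]},{"gripper": 1,"offset": [0.02,-0.12,0],"dr": [0,0,0]},{"gripper": 1,"offset": [0.02,-0.12,0],"dr": [0,0,0]},{"gripper": 1,"offset": [0,0,0],"dr": [0,0,0]},{"gripper": 1,"offset": [0,0,0],"dr": [0,0,0]}]}}

```text
clock: 17.0
tcp_pos: [0.3936, 0.1458, 0.2685]
eef_rot: [0.0, 0.057, 0.998, 0.0]
wrist_force: [0.4, 0.5, 0.2]
width: 0.997
finger_force: 0.0
```

Run:
```python
from look import *
look("rose",[.428,.264,.003,0])
jb=look("junction_box",[.6685,.054,.021,-.11])
plan(.6685,.054,.25,83.6)
```

```text
rose scene 0.6 [346, 226, 364, 247]
rose ['scene'] [426.3 261.8  10.6   8.1] 0.054
junction_box scene 0.72 [222, 269, 263, 309]
junction_box top 0.61 [286, 119, 308, 152]
junction_box ['scene', 'top'] [669.   54.6  21.3  -6. ] 0.074
junction_box ['scene'] [668.5  53.5  24.4  -3.8] 0.073
junction_box ['top'] [668.9  54.9  30.2  -6. ] 0.068
tcp [394.4 147.6 268.1] head 83.7 tilt 0.03 F [ 0.3 -0.7 -0.7] w 1.001 grip 0.0 t 17.3 q [ 0.21  0.17 -0.57  0.82  0.    0.32]
turn total [0.0001 0.0001 0.0003] rows 1 | then shift total [-1.1313 -0.2497  0.0723] rows 8
```

Call:
{"method": "jog_arm", "body": {"moves": [{"gripper": 1,"offset": [-0.06,-0.012,0],"dr": [0,0,0]},{"gripper": 1,"offset": [-0.12,-0.026,0],"dr": [0,0,0]},{"gripper": 1,"offset": [-0.12,-0.027,0],"dr": [0,0,0]},{"gripper": 1,"offset": [-0.12,-0.027,0],"dr": [0,0,0]},{"gripper": 1,"offset": [-0.12,-0.027,0],"dr": [0,0,0]},{"gripper": 1,"offset": [-0.12,-0.027,0],"dr": [0,0,0]},{"gripper": 1,"offset": [-0.12,-0.027,0],"dr": [0,0,0]},{"gripper": 1,"offset": [-0.12,-0.027,0],"dr": [0,0,0]},{"gripper": 1,"offset": [-0.12,-0.027,0],"dr": [0,0,0]},{"gripper": 1,"offset": [-0.11,-0.025,0],"dr": [0,0,0]},{"gripper": 1,"offset": [0,0,0.07],"dr": [0,0,0]},{"gripper": 1,"offset": [0,0,0],"dr": [0,0,0]},{"gripper": 1,"offset": [0,0,0],"dr": [0,0,0]},{"gripper": 1,"offset": [0,0,0],"dr": [0,0,0]},{"gripper": 1,"offset": [0,0,0],"dr": [0,0,0]}]}}

```text
clock: 18.55
tcp_pos: [0.6671, 0.0535, 0.251]
eef_rot: [-0.0, 0.055, 0.998, 0.0]
wrist_force: [0.2, -0.2, -0.0]
width: 0.998
finger_force: 0.0
```

```bash
python3 -c "
from h import *
plan(.6688,.0543,.195,84)"
```

```text
tcp [667.1  53.5 251. ] head 83.7 tilt 0.02 F [ 0.2 -0.2 -0. ] w 0.998 grip 0.0 t 18.6 q [-0.01  0.64  0.11  1.04  0.    0.1 ]
turn total [ 0.     -0.0001 -0.0009] rows 1 | then shift total [-0.0063  0.0039  0.224 ] rows 2
```

Call:
{"method": "jog_arm", "body": {"moves": [{"gripper": 1,"offset": [-0.0063,0.0039,0],"dr": [0,0,-0.0009]},{"gripper": 1,"offset": [0,0,0.07],"dr": [0,0,0]},{"gripper": 1,"offset": [0,0,0.07],"dr": [0,0,0]},{"gripper": 1,"offset": [0,0,0.05],"dr": [0,0,0]},{"gripper": 1,"offset": [0,0,0.034],"dr": [0,0,0]},{"gripper": 1,"offset": [0,0,0],"dr": [0,0,0]},{"gripper": 1,"offset": [0,0,0],"dr": [0,0,0]},{"gripper": 1,"offset": [0,0,0],"dr": [0,0,0]},{"gripper": 0.9,"offset": [0,0,0],"dr": [0,0,0]},{"gripper": 0.83,"offset": [0,0,0],"dr": [0,0,0]},{"gripper": 0.77,"offset": [0,0,0],"dr": [0,0,0]},{"gripper": 0.73,"offset": [0,0,0],"dr": [0,0,0]},{"gripper": 0.7,"offset": [0,0,0],"dr": [0,0,0]},{"gripper": 0.6,"offset": [0,0,0],"dr": [0,0,0]},{"gripper": 0.3,"offset": [0,0,0],"dr": [0,0,0]},{"gripper": 0,"offset": [0,0,0],"dr": [0,0,0]},{"gripper": 0,"offset": [0,0,0],"dr": [0,0,0]}]}}

```text
clock: 19.97
tcp_pos: [0.6697, 0.0537, 0.1951]
eef_rot: [0.001, 0.053, 0.999, 0.0]
wrist_force: [-0.1, 0.7, 5.4]
width: 0.694
finger_force: 65.3
```

Call:
{"method": "jog_arm", "body": {"moves": [{"gripper": 0,"offset": [0,0,-0.02],"dr": [0,0,0]},{"gripper": 0,"offset": [0,0,-0.04],"dr": [0,0,0]},{"gripper": 0,"offset": [0,0,-0.08],"dr": [0,0,0]},{"gripper": 0,"offset": [0,0,-0.04],"dr": [0,0,0]},{"gripper": 0,"offset": [0,0,0],"dr": [0,0,0]},{"gripper": 0,"offset": [0,0,0],"dr": [0,0,0]},{"gripper": 0,"offset": [0,0,0],"dr": [0,0,0]}]}}

```text
clock: 20.55
tcp_pos: [0.6691, 0.0535, 0.2388]
eef_rot: [-0.0, 0.053, 0.999, -0.0]
wrist_force: [0.9, 0.1, -1.5]
width: 0.693
finger_force: 64.8
```

```bash
python3 -c "
from h import *
plan(.6503,.2792,.215,97.5)"
```

```text
tcp [669.1  53.5 238.8] head 83.9 tilt 0.05 F [ 0.9  0.1 -1.5] w 0.693 grip 64.8 t 20.6 q [-0.01  0.66  0.1   1.02  0.    0.09]
turn total [ 0.     -0.0002 -0.0377] rows 2 | then shift total [-0.0432  0.9049  0.0951] rows 6
```

Call:
{"method": "jog_arm", "body": {"moves": [{"gripper": 0,"offset": [0,0,0],"dr": [0,0,-0.0189]},{"gripper": 0,"offset": [0,0,0],"dr": [0,0,-0.0188]},{"gripper": 0,"offset": [0,0.05,0],"dr": [0,0,0]},{"gripper": 0,"offset": [-0.004,0.1,0],"dr": [0,0,0]},{"gripper": 0,"offset": [-0.005,0.11,0],"dr": [0,0,0]},{"gripper": 0,"offset": [-0.005,0.11,0],"dr": [0,0,0]},{"gripper": 0,"offset": [-0.005,0.11,0],"dr": [0,0,0]},{"gripper": 0,"offset": [-0.005,0.11,0],"dr": [0,0,0]},{"gripper": 0,"offset": [-0.005,0.11,0],"dr": [0,0,0]},{"gripper": 0,"offset": [-0.005,0.1,0],"dr": [0,0,0]},{"gripper": 0,"offset": [-0.004,0.06,0],"dr": [0,0,0]},{"gripper": 0,"offset": [-0.005,0.045,0],"dr": [0,0,0]},{"gripper": 0,"offset": [0,0,0.05],"dr": [0,0,0]},{"gripper": 0,"offset": [0,0,0.045],"dr": [0,0,0]},{"gripper": 0,"offset": [0,0,0],"dr": [0,0,0]},{"gripper": 0,"offset": [0,0,0],"dr": [0,0,0]},{"gripper": 0,"offset": [0,0,0],"dr": [0,0,0]}]}}

```text
clock: 21.97
tcp_pos: [0.6506, 0.2784, 0.2155]
eef_rot: [-0.0, -0.065, 0.998, -0.0]
wrist_force: [0.3, 0.1, -1.3]
width: 0.693
finger_force: 64.9
```

```bash
python3 -c "
from h import *
plan(.6503,.2792,.1775,97.5)"
```

```text
tcp [650.6 278.4 215.5] head 97.4 tilt 0.05 F [ 0.3  0.1 -1.3] w 0.693 grip 64.9 t 22.0 q [ 0.31  0.75  0.21  1.03 -0.    0.19]
turn total [-0.     -0.0001 -0.0002] rows 1 | then shift total [0.0008 0.0034 0.1521] rows 1
```

Call:
{"method": "jog_arm", "body": {"moves": [{"gripper": 0,"offset": [0,0.0034,0.05],"dr": [0,0,0]},{"gripper": 0,"offset": [0,0,0.04],"dr": [0,0,0]},{"gripper": 0,"offset": [0,0,0.03],"dr": [0,0,0]},{"gripper": 0,"offset": [0,0,0.015],"dr": [0,0,0]},{"gripper": 0,"offset": [0,0,0.01],"dr": [0,0,0]},{"gripper": 0,"offset": [0,0,0.005],"dr": [0,0,0]},{"gripper": 0,"offset": [0,0,0],"dr": [0,0,0]},{"gripper": 0,"offset": [0,0,0],"dr": [0,0,0]},{"gripper": 0,"offset": [0,0,0],"dr": [0,0,0]}]}}

```text
clock: 22.72
tcp_pos: [0.6507, 0.2802, 0.1788]
eef_rot: [0.001, -0.066, 0.998, 0.0]
wrist_force: [-0.2, 0.8, -1.7]
width: 0.696
finger_force: 64.9
```

Call:
{"method": "jog_arm", "body": {"moves": [{"gripper": 0,"offset": [0,0,0.005],"dr": [0,0,0]},{"gripper": 0,"offset": [0,0,0.003],"dr": [0,0,0]},{"gripper": 0,"offset": [0,0,0],"dr": [0,0,0]},{"gripper": 0,"offset": [0,0,0],"dr": [0,0,0]},{"gripper": 0,"offset": [0,0,0],"dr": [0,0,0]}]}}

```text
clock: 23.13
tcp_pos: [0.6507, 0.2802, 0.1772]
eef_rot: [0.001, -0.066, 0.998, 0.0]
wrist_force: [-1.1, -0.6, 5.4]
width: 0.696
finger_force: 65.3
```

Contact. Release, rise and move aside so that both cameras see the strut.

Call:
{"method": "jog_arm", "body": {"moves": [{"gripper": 0.73,"offset": [0,0,0],"dr": [0,0,0]},{"gripper": 0.77,"offset": [0,0,0],"dr": [0,0,0]},{"gripper": 0.85,"offset": [0,0,0],"dr": [0,0,0]},{"gripper": 0.9,"offset": [0,0,0],"dr": [0,0,0]},{"gripper": 0.9,"offset": [0,0,-0.04],"dr": [0,0,0]},{"gripper": 1,"offset": [0,0,-0.08],"dr": [0,0,0]},{"gripper": 1,"offset": [0,0,-0.1],"dr": [0,0,0]},{"gripper": 1,"offset": [0.05,0,-0.06],"dr": [0,0,0]},{"gripper": 1,"offset": [0.12,-0.05,0],"dr": [0,0,0]},{"gripper": 1,"offset": [0.12,-0.05,0],"dr": [0,0,0]},{"gripper": 1,"offset": [0.12,-0.05,0],"dr": [0,0,0]},{"gripper": 1,"offset": [0.12,-0.05,0],"dr": [0,0,0]},{"gripper": 1,"offset": [0.12,-0.05,0],"dr": [0,0,0]},{"gripper": 1,"offset": [0.12,-0.05,0],"dr": [0,0,0]},{"gripper": 1,"offset": [0,0,0],"dr": [0,0,0]},{"gripper": 1,"offset": [0,0,0],"dr": [0,0,0]}]}}

```text
clock: 24.47
tcp_pos: [0.4672, 0.1798, 0.2464]
eef_rot: [-0.001, -0.065, 0.998, -0.0]
wrist_force: [0.7, 0.7, -0.9]
width: 1.001
finger_force: 0.0
```

Run:
```python
from look import *
look("junction_box",[.650,.279,.003,.13])
look("strut",[.6665,.055,.0,0])
cv2.imwrite("pics/c5.png",np.hstack([cv2.resize(grab_frame("scene")[210:350,180:400],(484,308)),cv2.resize(grab_frame("top")[100:220,250:350],(300,308))]))
plan(.6215,.054,.25,90)
```

```text
junction_box scene 0.74 [327, 290, 362, 330]
junction_box top 0.83 [213, 126, 234, 158]
junction_box ['scene', 'top'] [651.4 278.8   5.3   7.8] 0.081
junction_box ['scene'] [649.7 278.1  11.7   8. ] 0.047
junction_box ['top'] [652.  279.8   8.7   6.4] 0.104
strut scene 0.63 [219, 260, 261, 327]
strut top 0.58 [290, 115, 306, 166]
strut ['scene', 'top'] [666.6  55.8   3.7   3.6] 0.065
strut ['scene'] [664.   54.4   8.3   4. ] 0.069
strut ['top'] [669.9  55.8   5.9   3.5] 0.053
tcp [470.3 181.  246.3] head 97.5 tilt 0.05 F [-1.   0.3 -0.5] w 1.0 grip 0.0 t 24.9 q [ 0.24  0.34 -0.4   0.83  0.    0.11]
turn total [0.     0.0001 0.0209] rows 2 | then shift total [-0.605  -0.5078 -0.0147] rows 5
```

View pics/c5.png

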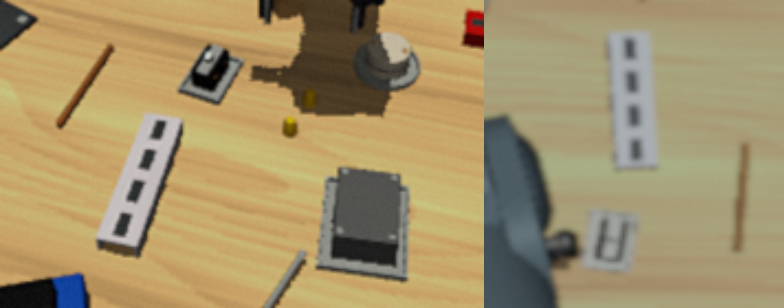

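Crop: the switch at (210,70), rose at (388,58) and box at (370,205) all lie in their trays. The bare aluminium strut is at (140,185), slots up. I go to the strut, gripping 45 mm from its centre on the robot's side.

Call:
{"method": "jog_arm", "body": {"moves": [{"gripper": 1,"offset": [0,0,0],"dr": [0,0,0.0106]},{"gripper": 1,"offset": [-0.06,-0.05,0],"dr": [0,0,0]},{"gripper": 1,"offset": [-0.1,-0.08,0],"dr": [0,0,0]},{"gripper": 1,"offset": [-0.1,-0.09,0],"dr": [0,0,0]},{"gripper": 1,"offset": [-0.1,-0.09,0],"dr": [0,0,0]},{"gripper": 1,"offset": [-0.1,-0.09,0],"dr": [0,0,0]},{"gripper": 1,"offset": [-0.08,-0.07,0],"dr": [0,0,0]},{"gripper": 1,"offset": [-0.03,-0.06,0],"dr": [0,0,0]},{"gripper": 1,"offset": [0,0,0.08],"dr": [0,0,0]},{"gripper": 1,"offset": [0,0,0],"dr": [0,0,0]},{"gripper": 1,"offset": [0,0,0],"dr": [0,0,0]},{"gripper": 1,"offset": [0,0,0],"dr": [0,0,0]},{"gripper": 1,"offset": [0,0,0],"dr": [0,0,0]}]}}

```text
clock: 25.95
tcp_pos: [0.6198, 0.0582, 0.2269]
eef_rot: [0.0, -0.033, 0.999, 0.0]
wrist_force: [0.2, 0.6, 0.2]
width: 0.999
finger_force: 0.0
```

```bash
python3 -c "
from h import *
plan(.6217,.0524,.173,93.7)"
```

```text
tcp [619.8  58.2 226.9] head 93.8 tilt 0.02 F [0.2 0.6 0.2] w 0.999 grip 0.0 t 25.9 q [-0.01  0.57 -0.08  0.92  0.   -0.07]
turn total [0.     0.     0.0002] rows 1 | then shift total [-0.0063 -0.0238  0.2157] rows 2
```

Call:
{"method": "jog_arm", "body": {"moves": [{"gripper": 1,"offset": [-0.0063,-0.0238,0],"dr": [0,0,0]},{"gripper": 1,"offset": [0,0,0.07],"dr": [0,0,0]},{"gripper": 1,"offset": [0,0,0.07],"dr": [0,0,0]},{"gripper": 1,"offset": [0,0,0.05],"dr": [0,0,0]},{"gripper": 1,"offset": [0,0,0.026],"dr": [0,0,0]},{"gripper": 1,"offset": [0,0,0],"dr": [0,0,0]},{"gripper": 1,"offset": [0,0,0],"dr": [0,0,0]},{"gripper": 1,"offset": [0,0,0],"dr": [0,0,0]},{"gripper": 0.8,"offset": [0,0,0],"dr": [0,0,0]},{"gripper": 0.65,"offset": [0,0,0],"dr": [0,0,0]},{"gripper": 0.57,"offset": [0,0,0],"dr": [0,0,0]},{"gripper": 0.53,"offset": [0,0,0],"dr": [0,0,0]},{"gripper": 0.5,"offset": [0,0,0],"dr": [0,0,0]},{"gripper": 0.47,"offset": [0,0,0],"dr": [0,0,0]},{"gripper": 0.4,"offset": [0,0,0],"dr": [0,0,0]},{"gripper": 0.1,"offset": [0,0,0],"dr": [0,0,0]},{"gripper": 0,"offset": [0,0,0],"dr": [0,0,0]},{"gripper": 0,"offset": [0,0,0],"dr": [0,0,0]}]}}

```text
clock: 27.45
tcp_pos: [0.6223, 0.0519, 0.1728]
eef_rot: [0.0, -0.032, 0.999, 0.0]
wrist_force: [-0.8, 1.5, 5.3]
width: 0.465
finger_force: 61.1
```

Call:
{"method": "jog_arm", "body": {"moves": [{"gripper": 0,"offset": [0,0,-0.02],"dr": [0,0,0]},{"gripper": 0,"offset": [0,0,-0.05],"dr": [0,0,0]},{"gripper": 0,"offset": [0,0,-0.09],"dr": [0,0,0]},{"gripper": 0,"offset": [0,0,-0.05],"dr": [0,0,0]},{"gripper": 0,"offset": [0,0,0],"dr": [0,0,0]},{"gripper": 0,"offset": [0,0,0],"dr": [0,0,0]}]}}

```text
clock: 27.95
tcp_pos: [0.6222, 0.0515, 0.2248]
eef_rot: [0.0, -0.032, 0.999, -0.0]
wrist_force: [-0.4, -0.1, -3.6]
width: 0.466
finger_force: 60.8
```

```bash
python3 -c "
from h import *
plan(.450,.045,.225,93.7)
plan(.4576,-.2163,.225,72.3)
m=sorted(seen('strut','scene',np.array([240,270])),key=lambda d:0)
grab_frame('scene');f=grab_frame('scene'); cv2.imwrite('pics/c6.png',cv2.resize(f[180:340,170:330],None,fx=3,fy=3))
"
```

```text
tcp [622.2  51.5 224.8] head 93.7 tilt 0.05 F [-0.4 -0.1 -3.6] w 0.466 grip 60.8 t 27.9 q [-0.02  0.58 -0.08  0.91 -0.   -0.08]
turn total [-0.0001  0.0001 -0.    ] rows 1 | then shift total [ 0.6891  0.0184 -0.0008] rows 5
tcp [622.2  51.5 224.8] head 93.7 tilt 0.05 F [-0.4 -0.1 -3.6] w 0.466 grip 60.8 t 27.9 q [-0.02  0.58 -0.08  0.91 -0.   -0.08]
turn total [-0.      0.0001  0.0594] rows 4 | then shift total [ 3.0160e-01 -1.2208e+00 -8.0000e-04] rows 8
```

View pics/c6.png

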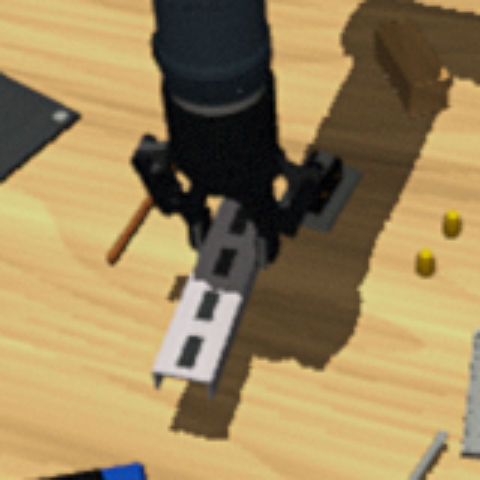

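The strut hangs level in the grip (crop (210,300)), clear of everything. I pull it back first, then turn and go sideways to in front of the punch.

Call:
{"method": "jog_arm", "body": {"moves": [{"gripper": 0,"offset": [0.05,0,-0.04],"dr": [0,0,0]},{"gripper": 0,"offset": [0.1,0,0],"dr": [0,0,0]},{"gripper": 0,"offset": [0.11,0,0],"dr": [0,0,0]},{"gripper": 0,"offset": [0.11,0,0],"dr": [0,0,0]},{"gripper": 0,"offset": [0.11,0,0],"dr": [0,0,0]},{"gripper": 0,"offset": [0.11,0,0],"dr": [0,0,0]},{"gripper": 0,"offset": [0.08,0,0],"dr": [0,0,0]},{"gripper": 0,"offset": [0.03,0,0],"dr": [0,0,0]},{"gripper": 0,"offset": [0,0,0],"dr": [0,0,0.0148]},{"gripper": 0,"offset": [0,0,0],"dr": [0,0,0.0148]},{"gripper": 0,"offset": [0,0,0],"dr": [0,0,0.0149]},{"gripper": 0,"offset": [0,0,0],"dr": [0,0,0.0149]},{"gripper": 0,"offset": [0,0,0],"dr": [0,0,0]},{"gripper": 0,"offset": [0,0,0],"dr": [0,0,0]}]}}

```text
clock: 29.27
tcp_pos: [0.4478, 0.0404, 0.2343]
eef_rot: [-0.0, 0.153, 0.988, 0.0]
wrist_force: [-1.2, 0.3, -2.8]
width: 0.468
finger_force: 60.9
```

```bash
python3 -c "
from h import *
plan(.4576,-.2163,.215,72.3)
"
```

```text
tcp [447.8  40.4 234.3] head 72.4 tilt 0.01 F [-1.2  0.3 -2.8] w 0.468 grip 60.9 t 29.3 q [-0.05  0.26 -0.55  0.75  0.    0.26]
turn total [ 0.     -0.      0.0004] rows 1 | then shift total [-0.3495 -0.9664  0.0774] rows 7
```

Call:
{"method": "jog_arm", "body": {"moves": [{"gripper": 0,"offset": [-0.02,-0.05,0],"dr": [0,0,0]},{"gripper": 0,"offset": [-0.03,-0.1,0],"dr": [0,0,0]},{"gripper": 0,"offset": [-0.04,-0.11,0],"dr": [0,0,0]},{"gripper": 0,"offset": [-0.04,-0.11,0],"dr": [0,0,0]},{"gripper": 0,"offset": [-0.04,-0.11,0],"dr": [0,0,0]},{"gripper": 0,"offset": [-0.04,-0.11,0],"dr": [0,0,0]},{"gripper": 0,"offset": [-0.04,-0.11,0],"dr": [0,0,0]},{"gripper": 0,"offset": [-0.04,-0.11,0],"dr": [0,0,0]},{"gripper": 0,"offset": [-0.03,-0.1,0],"dr": [0,0,0]},{"gripper": 0,"offset": [-0.03,-0.056,0],"dr": [0,0,0.0004]},{"gripper": 0,"offset": [0,0,0.04],"dr": [0,0,0]},{"gripper": 0,"offset": [0,0,0.037],"dr": [0,0,0]},{"gripper": 0,"offset": [0,0,0],"dr": [0,0,0]},{"gripper": 0,"offset": [0,0,0],"dr": [0,0,0]},{"gripper": 0,"offset": [0,0,0],"dr": [0,0,0]},{"gripper": 0,"offset": [0,0,0],"dr": [0,0,0]}]}}

```text
clock: 30.6
tcp_pos: [0.4575, -0.2153, 0.2155]
eef_rot: [-0.0, 0.154, 0.988, 0.0]
wrist_force: [0.3, 0.2, -1.8]
width: 0.466
finger_force: 61.0
```

Run:
```python
from look import *
plan(.4576,-.2163,.179,72.3)
look("strut",[.500,-.230,.042,-.309],views=("scene",))
cv2.imwrite("pics/c7.png",np.hstack([cv2.resize(grab_frame("scene")[170:300,50:220],(510,390)),cv2.resize(grab_frame("top")[90:230,360:460],(279,390))]))
```

```text
tcp [ 457.6 -215.7  215.8] head 72.2 tilt 0.03 F [ 0.8  0.1 -1.5] w 0.466 grip 61.0 t 30.7 q [-0.57  0.38 -0.43  0.75  0.   -0.26]
turn total [-0.      0.0001 -0.0002] rows 1 | then shift total [-0.0007 -0.0022  0.1471] rows 1
strut scene 0.56 [133, 190, 194, 228]
strut ['scene'] [ 498.8 -229.6   50.   -17.1] 0.257
```

View pics/c7.png

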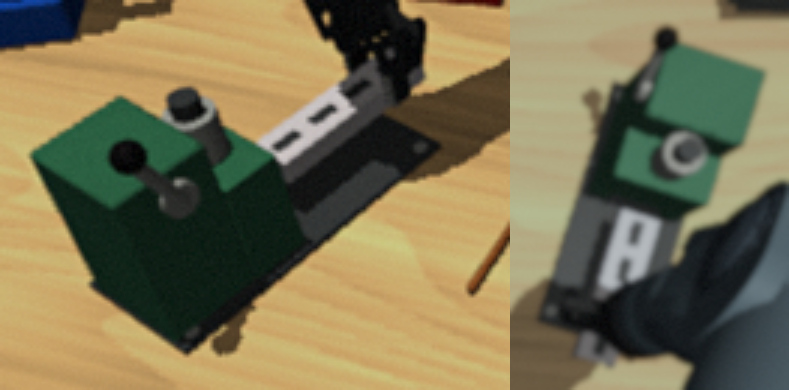

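Strut lies over the bed centre line in both crops, its front end short of the head. Lower it to just above the bed.

Call:
{"method": "jog_arm", "body": {"moves": [{"gripper": 0,"offset": [0,-0.0022,0.05],"dr": [0,0,0]},{"gripper": 0,"offset": [0,0,0.04],"dr": [0,0,0]},{"gripper": 0,"offset": [0,0,0.03],"dr": [0,0,0]},{"gripper": 0,"offset": [0,0,0.015],"dr": [0,0,0]},{"gripper": 0,"offset": [0,0,0.005],"dr": [0,0,0]},{"gripper": 0,"offset": [0,0,0],"dr": [0,0,0]},{"gripper": 0,"offset": [0,0,0],"dr": [0,0,0]},{"gripper": 0,"offset": [0,0,0],"dr": [0,0,0]}]}}

```text
clock: 31.52
tcp_pos: [0.4575, -0.2169, 0.1808]
eef_rot: [0.0, 0.155, 0.988, -0.0]
wrist_force: [0.1, 0.5, -0.8]
width: 0.467
finger_force: 61.2
```

Run:
```python
from h import *
u=np.array([.9527,-.3040]); O=np.array([.5957,-.2604])
for g in(-85,-75): p=O+u*g/1000; plan(p[0],p[1],.1795,72.3)
```

```text
tcp [ 457.5 -216.9  180.8] head 72.2 tilt 0.05 F [ 0.1  0.5 -0.8] w 0.467 grip 61.2 t 31.5 q [-0.57  0.43 -0.47  0.67  0.   -0.26]
turn total [-0.      0.0001 -0.0004] rows 1 | then shift total [-0.2395  0.0025  0.0053] rows 2
tcp [ 457.5 -216.9  180.8] head 72.2 tilt 0.05 F [ 0.1  0.5 -0.8] w 0.467 grip 61.2 t 31.5 q [-0.57  0.43 -0.47  0.67  0.   -0.26]
turn total [-0.      0.0001 -0.0004] rows 1 | then shift total [-0.2795  0.0025  0.0053] rows 2
```

Call:
{"method": "jog_arm", "body": {"moves": [{"gripper": 0,"offset": [-0.02,0.0025,0],"dr": [0,0,0]},{"gripper": 0,"offset": [-0.03,0,0],"dr": [0,0,0]},{"gripper": 0,"offset": [-0.04,0,0],"dr": [0,0,0]},{"gripper": 0,"offset": [-0.04,0,0],"dr": [0,0,0]},{"gripper": 0,"offset": [-0.04,0,0],"dr": [0,0,0]},{"gripper": 0,"offset": [-0.03,0,0],"dr": [0,0,0]},{"gripper": 0,"offset": [-0.02,0,0],"dr": [0,0,0]},{"gripper": 0,"offset": [0,0,0],"dr": [0,0,0]},{"gripper": 0,"offset": [0,0,0],"dr": [0,0,0]},{"gripper": 0,"offset": [0,0,0],"dr": [0,0,0]}]}}

```text
clock: 32.35
tcp_pos: [0.5093, -0.2328, 0.1802]
eef_rot: [-0.0, 0.155, 0.988, 0.0]
wrist_force: [-0.2, -0.6, -2.3]
width: 0.466
finger_force: 61.2
```

Run:
```python
from h import *
u=np.array([.9527,-.3040]); O=np.array([.5957,-.2604])
p=O+u*-.075; plan(p[0],p[1],.1795,72.3)
```

```text
tcp [ 509.3 -232.8  180.2] head 72.2 tilt 0.06 F [-0.2 -0.6 -2.3] w 0.466 grip 61.2 t 32.4 q [-0.54  0.52 -0.32  0.73  0.   -0.23]
turn total [ 0.     -0.0002 -0.0004] rows 1 | then shift total [-0.0627 -0.0003  0.0028] rows 1
```

Call:
{"method": "jog_arm", "body": {"moves": [{"gripper": 0,"offset": [-0.015,0,0],"dr": [0,0,0]},{"gripper": 0,"offset": [-0.015,0,0],"dr": [0,0,0]},{"gripper": 0,"offset": [-0.01,0,0],"dr": [0,0,0]},{"gripper": 0,"offset": [-0.006,0,0],"dr": [0,0,0]},{"gripper": 0,"offset": [0,0,0],"dr": [0,0,0]},{"gripper": 0,"offset": [0,0,0],"dr": [0,0,0]}]}}

```text
clock: 32.85
tcp_pos: [0.5208, -0.2366, 0.1804]
eef_rot: [0.0, 0.155, 0.988, 0.0]
wrist_force: [-0.1, 0.5, -2.0]
width: 0.46
finger_force: 61.2
```

Call:
{"method": "jog_arm", "body": {"moves": [{"gripper": 0,"offset": [-0.006,0,0],"dr": [0,0,0]},{"gripper": 0,"offset": [0,0,0],"dr": [0,0,0]},{"gripper": 0,"offset": [0,0,0],"dr": [0,0,0]},{"gripper": 0,"offset": [0,0,0],"dr": [0,0,0]}]}}

```text
clock: 33.18
tcp_pos: [0.5221, -0.237, 0.1804]
eef_rot: [-0.0, 0.155, 0.988, 0.0]
wrist_force: [-0.1, 0.1, -2.6]
width: 0.464
finger_force: 61.2
```

Call:
{"method": "jog_arm", "body": {"moves": [{"gripper": 0,"offset": [-0.006,0,0],"dr": [0,0,0]},{"gripper": 0,"offset": [0,0,0],"dr": [0,0,0]},{"gripper": 0,"offset": [0,0,0],"dr": [0,0,0]},{"gripper": 0,"offset": [0,0,0],"dr": [0,0,0]}]}}

```text
clock: 33.52
tcp_pos: [0.5236, -0.2375, 0.1805]
eef_rot: [0.0, 0.155, 0.988, 0.0]
wrist_force: [-0.2, -0.4, -2.0]
width: 0.471
finger_force: 61.1
```

Call:
{"method": "jog_arm", "body": {"moves": [{"gripper": 0,"offset": [-0.006,0,0],"dr": [0,0,0]},{"gripper": 0,"offset": [0,0,0],"dr": [0,0,0]},{"gripper": 0,"offset": [0,0,0],"dr": [0,0,0]}]}}

```text
clock: 33.77
tcp_pos: [0.5241, -0.2375, 0.18]
eef_rot: [-0.001, 0.155, 0.988, 0.0]
wrist_force: [-4.1, 1.4, -1.4]
width: 0.466
finger_force: 61.2
```

Call:
{"method": "jog_arm", "body": {"moves": [{"gripper": 0,"offset": [-0.006,0,0],"dr": [0,0,0]},{"gripper": 0,"offset": [0,0,0],"dr": [0,0,0]},{"gripper": 0,"offset": [0,0,0],"dr": [0,0,0]}]}}

```text
clock: 34.02
tcp_pos: [0.5246, -0.2376, 0.1796]
eef_rot: [-0.003, 0.155, 0.988, 0.001]
wrist_force: [-7.0, 2.2, 0.0]
width: 0.466
finger_force: 61.4
```

Backwall contact, exactly where expected. Relax slightly, lower onto the bed, release.

Call:
{"method": "jog_arm", "body": {"moves": [{"gripper": 0,"offset": [0.005,0,0.004],"dr": [0,0,0]},{"gripper": 0,"offset": [0,0,0.003],"dr": [0,0,0]},{"gripper": 0,"offset": [0,0,0],"dr": [0,0,0]},{"gripper": 0,"offset": [0,0,0],"dr": [0,0,0]},{"gripper": 0,"offset": [0,0,0],"dr": [0,0,0]}]}}

```text
clock: 34.43
tcp_pos: [0.5242, -0.2375, 0.1788]
eef_rot: [-0.001, 0.155, 0.988, 0.0]
wrist_force: [-7.3, 2.8, 3.8]
width: 0.467
finger_force: 61.8
```

Call:
{"method": "jog_arm", "body": {"moves": [{"gripper": 0.5,"offset": [0,0,0],"dr": [0,0,0]},{"gripper": 0.53,"offset": [0,0,0],"dr": [0,0,0]},{"gripper": 0.57,"offset": [0,0,0],"dr": [0,0,0]},{"gripper": 0.65,"offset": [0,0,0],"dr": [0,0,0]},{"gripper": 0.7,"offset": [0,0,0],"dr": [0,0,0]},{"gripper": 0.7,"offset": [0,0,-0.04],"dr": [0,0,0]},{"gripper": 0.8,"offset": [0,0,-0.08],"dr": [0,0,0]},{"gripper": 1,"offset": [0,0,-0.1],"dr": [0,0,0]},{"gripper": 1,"offset": [0.06,0,-0.1],"dr": [0,0,0]},{"gripper": 1,"offset": [0.12,0.05,0],"dr": [0,0,0]},{"gripper": 1,"offset": [0.12,0.12,0],"dr": [0,0,0]},{"gripper": 1,"offset": [0.12,0.12,0],"dr": [0,0,0]},{"gripper": 1,"offset": [0.1,0.12,0],"dr": [0,0,0]},{"gripper": 1,"offset": [0,0.12,0],"dr": [0,0,0]},{"gripper": 1,"offset": [0,0,0],"dr": [0,0,0]},{"gripper": 1,"offset": [0,0,0],"dr": [0,0,0]},{"gripper": 1,"offset": [0,0,0],"dr": [0,0,0]}]}}

```text
clock: 35.85
tcp_pos: [0.4434, -0.0737, 0.2595]
eef_rot: [0.001, 0.155, 0.988, -0.0]
wrist_force: [0.3, 0.1, -0.3]
width: 1.002
finger_force: 0.0
```

Run:
```python
from look import *
# strut: compare its visible front end (the head hides the rest) with the fully home pose
u=np.array([.9527,-.3040]); c=np.array([.5957,-.2604])-.03*u
for n in("top","scene"):
    e=np.array([[*(c-.08*u+s*.0205*np.array([.304,.9527])),.027] for s in(-1,1)])
    r=seen("strut",n,proj(n,np.r_[[[*(c-.05*u),.02]]])[0])[0]; rect=cv2.boxPoints(cv2.minAreaRect(np.argwhere(r["mask"])[:,::-1].astype(np.float32)))
    print(n,r["score"],"home end corners",np.round(proj(n,e),1).tolist(),"mask rect",np.round(rect,1).tolist(),"on plane mm",np.round([unproj(n,*q,.027)[:2]*1000 for q in rect]).tolist())
look("switch",[.502,.075,.003,-.09]); look("rose",[.428,.264,.003,0]); look("junction_box",[.650,.279,.003,.13])
a=grab_frame("scene");b=grab_frame("top")
cv2.imwrite("pics/c8.png",np.hstack([cv2.resize(a[170:350,50:380],(495,270)),cv2.resize(b[90:230,360:460],(193,270))]))
```

```text
top 0.44 home end corners [[400.7, 199.3], [387.5, 195.0]] mask rect [[394.29998779296875, 168.10000610351562], [397.6000061035156, 158.1999969482422], [412.29998779296875, 163.10000610351562], [409.0, 173.0]] on plane mm [[578.0, -228.0], [608.0, -238.0], [594.0, -282.0], [564.0, -272.0]]
scene 0.97 home end corners [[163.0, 208.8], [173.7, 214.6]] mask rect [[138.1999969482422, 227.3000030517578], [166.39999389648438, 206.1999969482422], [176.6999969482422, 220.0], [148.60000610351562, 241.10000610351562]] on plane mm [[566.0, -272.0], [472.0, -243.0], [513.0, -190.0], [602.0, -220.0]]
switch scene 0.81 [261, 230, 284, 250]
switch ['scene'] [500.1  74.1  15.3  -6.4] 0.117
rose scene 0.54 [346, 226, 361, 246]
rose top 0.63 [218, 210, 240, 227]
rose ['scene', 'top'] [426.2 263.9   1.8   6.1] 0.064
rose ['scene'] [427.7 263.1  12.6  -5.3] 0.07
rose ['top'] [426.4 263.9  10.2   9.8] 0.056
junction_box scene 0.63 [329, 292, 360, 333]
junction_box top 0.69 [211, 126, 234, 157]
junction_box ['scene', 'top'] [650.2 279.    2.7   7.3] 0.063
junction_box ['scene'] [650.  278.5   7.2   6.9] 0.047
junction_box ['top'] [650.4 279.8  12.3   7.4] 0.069
```

View pics/c8.png

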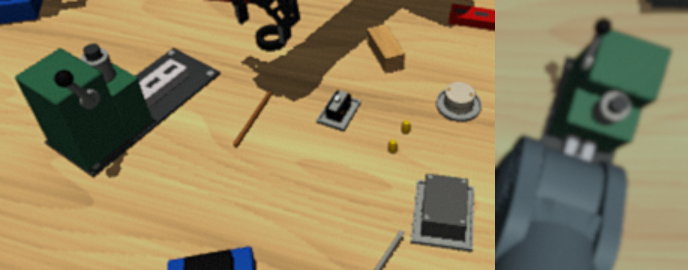

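The parts sit well in their trays. In the crop the strut goes in under the head at (150,85). I make one masked fit of its end pose before handing in.

Run:
```python
from look import *
u=np.array([.9527,-.3040]); v=np.array([.304,.9527]); O=np.array([.5957,-.2604]); c=O-.03*u
ex=sil("scene",[place(P,*O,0,-.309) for P in (box(.05,.10,.076,.025,0,.029),box(.08,.10,.156,.09),box(.05,.0185,.105,.025,.0408),box(.05,.0185,.105,.025,-.0408))])>.2
m=seen("strut","scene",np.array([157,220]))[0]["mask"]
for w in(-.25,-.37):
    f,k=fit(SH["strut"],{"scene":m},[*c,.006,w],excl={"scene":ex},zfree=False); d=f[:2]-O
    print("punch frame x,y mm",np.round([d@u*1000,d@v*1000],1),"yaw rel",round(np.degrees(f[3]+.309),1),k)
s=state(); print(s["clock"],s["wrist_force"])
```

```text
punch frame x,y mm [-28.9  -0.2] yaw rel 0.2 0.03565186262130737
punch frame x,y mm [-29.3  -0.7] yaw rel -0.2 0.0357975959777832
36.6 [ 0.47135681 -0.12123946  0.67399029]
```

```bash
python3 -c "
from cell import *
print(hand_in())"
```

```text
the job is handed in; nothing more can be done
None
```

The switch, rose and junction box are set down flat in their own trays. The strut lies slots up on the punch bed, about 1 mm from the fully home position, centred and square by the last camera fit; the job was handed in at about 37 s, with no verdict returned.

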